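# Take the bore size with a spring plunger gauge

### The job

Take the size of the narrower of the two bushing bores with the plunger gauge: squeeze its two black pads together to draw the plungers in, take it out of the notch of its stand, and lower it upright into the narrower bore until its round flange rests on the bushing. Let go of it and press the split button on its top well down, both halves together, so that the plungers spring out against the bore, then let the button up, which leaves them locked. Take the gauge by the two plain sides of its body, not by the pads, draw it straight out and park it in the stand's notch again, upright, with its flange resting on the plate and still locked at the size of the bore; leave the wax tin, the pine block and the tape roll where they are.

Things in the scene. Friction and masses are not known exactly. Their poses are not given: they have to be found in the camera images.
- gauge: Plunger bore gauge, loose, 0.41 kg, upright. Origin: centre of the underside of its round steel flange (68 mm diameter, 8 mm thick); z up its axis. On the flange a dark body, 24 mm in x, 20 mm in y, 8 to 48 mm above the origin, with a black squeeze pad at its +y and at its -y side. At the start it hangs in the stand's notch, plungers out, pads roughly along the stand's y.
- pad_l (a point): Outer face of the +y squeeze pad, 36 mm above the gauge's origin (pad 20 mm in x, 6 mm thick, 16 to 46 mm above the origin). Over their outer faces the pads are 58 mm wide with the plungers fully out, 32 mm squeezed home on their stops. Each pad is one piece with the plunger tip of its side. A brake holds each wherever it is; squeezing with over 3 N moves them.
- pad_r (a point): The same on the -y pad. A grip on the pads shifts the plungers, so after gauging lift the gauge by the plain +x and -x faces of the dark body (24 mm apart, 20 mm wide, 8 to 48 mm above the origin; the pads do not reach out to these faces).
- head (a point): Centre of the gauge's lower end, 56 mm below its origin. Below the flange: a neck of 20 mm diameter for 28 mm, then a head of 35 mm diameter (chamfered below) out of which the two plunger tips stand along the gauge's +y and -y, 36 to 48 mm below the origin.
- tip_l (a point): Outermost point of the plunger tip on the gauge's +y side, 42 mm below the gauge's origin. The tips are 60 mm apart when fully out, as at the start, and 34 mm when squeezed in; in a bore they show its diameter.
- tip_r (a point): Outermost point of the plunger tip on the gauge's -y side, 42 mm below the gauge's origin.
- button_l_top (a point): Centre of the top of the +y half of the split steel button on top of the gauge; the halves lie side by side along y, each 20 mm in x and 10.5 mm in y, 1 mm apart, and are pressed together as one (23 mm in y). Let up, the top is 66 mm above the gauge's origin with that plunger fully out, 75 mm with it fully in.
- button_r_top (a point): The same on the -y half. Each half drives the plunger of its side through a spring of 2.5 to 5.5 N and 10 mm travel; from about 2.8 N on the plunger moves out until it meets the bore. In this bore pressing both 7 to 12 mm down from their top position does it. Let go, the halves spring up and the plungers stay locked where they are.
- bushing_narrow_mouth (a point): Centre of the upper rim of the bushing with the NARROWER bore: bore 42 mm diameter, 63 mm deep, upright; the bushing is an aluminium tube of 80 mm outside diameter fixed on a dark 92 mm square foot plate, its rim 75 mm above the bench.
- bushing_wide_mouth (a point): Centre of the upper rim of the other bushing, the same outside but with a bore of 54 mm diameter. Not to be gauged.
- notch (a point): Where the origin of a parked gauge lies, on the top of the grey stand's plate, 85 mm above the bench. The plate (10 mm thick, 80 mm wide in y) reaches 34 mm in front (-x) and 46 mm behind. The notch, 27 mm wide, opens to this frame's -x and ends 14 mm behind this point; the neck goes in and out sideways along x, as head and tips cannot pass vertically. Stand fixed.
- wax_tin: Bystander: tin, 75 mm diameter, 58 mm tall. Origin: centre of its underside.
- pine_block: Bystander: pine block 56x111x41 mm. Origin: centre of its underside.
- tape_roll: Bystander: roll of masking tape lying flat, 104 mm diameter, 25 mm tall. Origin: centre of its underside.

How it is judged:
By the outcome, as a careful person would: the job done as asked, in the order asked, and still so for the second after the job is handed in, with the robot touching nothing.
It also fails if it takes over 72 s, if anything falls off the work surface, if the arm or the gripper's body presses on something with over 40 N, if the wrist force passes 120 N, or if a joint passes its speed limit or range.

### The arm

A 6-joint arm with a two-finger parallel gripper is mounted at the origin on a cart in front of the work surface, level with it; the furniture and walls round the work are solid. World frame = base frame: x ahead of the robot, y to its left, z up, the work surface at z = 0. Lengths are in m, angles in rad, forces in N, time in s.
With the tool pointing down it reaches from about 0.3 to 0.875 m from the base axis. Payload 6.4 kg.
Tool frame: the origin (TCP) lies midway between the tips of the shut fingers; the grasp point (between the pads) lies 19 mm behind it; z points along the fingers, y is the line along which they close (so a half turn about z gives the same grasp; the last joint's range is limited). The gripper opens to 85 mm and grips with 20 to 120 N. Pads are 22 mm wide; open, the fingers measure 114 mm over their backs; the gripper's body (76 mm by 85 mm) begins 54 mm behind the grasp point. The pads swing forward as they close: fully open they stand 13 mm farther back than shut.
Start: joints at [1.07, 0.181, 1.607, -0, 1.354, -0.206], TCP at [0.167, 0.55, 0.231] pointing down, gripper open.
Joint ranges: [-2.99, 2.99], [-0.89, 2.07], [0.3, 2.58], [-1.14, 4.28], [0, 2.63], [-3.12, 3.12]. Speed limits (rad/s): [2.57, 2.57, 3.01, 3.14, 3.14, 3.14].

### API

Orientations are given as a unit quaternion [w, x, y, z].
In Python, from bench import sensors, vision, ctrl gives the robot as it stands.
- The arm moves only by the tool carry_out, never from a script. Its argument "deltas" is text: rows parted by semicolons, each of 7 numbers parted by spaces: the shift along the tool's x, y, z in mm, then the turn, a rotation vector about the tool's x, y, z in rad, then the closure, from 0 (fully open) to 1 (shut). In form: tx ty tz ax ay az claw; .... A call has 1 to 12 rows; each row is the pose to reach, as a shift and turn from the pose commanded when the call began, along the tool's axes at that moment; what a row does not reach only later rows make up. A row lasts 1/8 s, in which the tool goes at most 62.5 mm and 10.7 degrees, less where a joint would pass 70% of its speed; a pose out of reach is approached as far as the arm can. A call with a gripper value outside its range is refused whole. The fingers move at their own pace and stop on an object; the grip force is fixed at half the most. Time passes only in rows, so rows that repeat a pose let the fingers close. It gives the time, the measured TCP pose, the force, the opening and the grip force at its end, in the units of the state.
- sensors.get_obs(): the state, without advancing time (a new reading comes with each control period).
- vision.camera(name): name is "side" or "top"; returns the picture (400x640x3 uint8, blue, green, red); there is no depth.
- vision.camera_model(name): a dict with "K" (3x3 intrinsics, pixels), "k1" (the pictures are not rectified: a ray, as slopes to the right and down, at radius r is drawn at 1 + k1 r^2 times it, then the intrinsics apply), "extrinsics" (4x4, takes a point from world to camera coordinates). Camera axes: x right, y down, z forward; pixel columns grow to the right and rows downward; lengths in m; the calibration is good to about 2 mm. A picture is of the moment at which its call begins. camera_model takes no time and is no camera call.
- ctrl.hand_in(): hands the job in; it is judged then, once.
The state is a dict: "time_s": time; "q": joint angles; "dq": joint speeds; "joint_efforts": joint torques, N m; "eef_pos": TCP position; "eef_rot": TCP orientation; "wrist_force": force on the tool from outside, world axes, zero at the start; "torque": the same for the moment, N m; "opening": opening from 0.0 (shut) to 1.0 (fully open); "grasp_force": force on a finger pad.
Only numpy, scipy, OpenCV 4.12 (cv2) and the standard library are available. Lean on these libraries where they do the work, as an engineer would, in place of code of your own. Each camera call takes 0.05 s, during which the arm holds its last target. There are 200 camera calls.

## Working session

There is one attempt and no reset: what is moved stays moved. The work goes in short steps, Python scripts to look and compute and a tool call to move; the robot and the scene stay as the last step left them, time stands still between calls to the robot, and variables do not carry over. Pictures are saved under pics/ and viewed, at most 13 in all, crops included, and the job is handed in when it is done.

Besides the shell and the picture viewer there is one more tool, called after "Request:" as a command line: name --argument value ..., lists and objects as JSON in quotes. carry_out: Moves the arm, as the interface text tells. Its arguments: {"type":"object","properties":{"deltas":{"type":"string"}},"required":["deltas"]}

```bash
mkdir -p pics; cat > h.py <<'E'
import numpy as np, cv2
from bench import sensors, vision, ctrl
def proj(n,P):
    m=vision.camera_model(n);P=np.atleast_2d(P)
    c=(m['extrinsics']@np.c_[P,np.ones(len(P))].T)[:3].T
    s=c[:,:2]/c[:,2:];r2=(s**2).sum(1,keepdims=True);s=s*(1+m['k1']*r2)
    K=np.array(m['K']);return s@K[:2,:2].T+K[:2,2]
def ray(n,uv):
    m=vision.camera_model(n);K=np.array(m['K']);d=(np.linalg.inv(K)@[uv[0],uv[1],1])[:2];s=d.copy()
    for _ in range(30): s=d/(1+m['k1']*(s@s))
    E=np.array(m['extrinsics']);R=E[:3,:3];o=-R.T@E[:3,3];v=R.T@np.r_[s,1];return o,v/np.linalg.norm(v)
def onz(n,uv,z):
    o,v=ray(n,uv);return o+v*(z-o[2])/v[2]
def tri(a,b):
    (o,v),(p,w)=ray('top',a),ray('side',b)
    t=np.linalg.lstsq(np.c_[v,-w],p-o,rcond=None)[0];A=o+v*t[0];B=p+w*t[1];return (A+B)/2,np.linalg.norm(A-B)
E
python3 - <<'E'
from h import *
for n in('top','side'):
    cv2.imwrite(f'pics/{n}0.png',vision.camera(n)); print(n,ray(n,(320,200)),vision.camera_model(n)['K'])
print(sensors.get_obs())
E
```

```text
top (array([0.49101899, 0.12571401, 1.19210927]), array([ 8.18768058e-02, -5.00896233e-04, -9.96642332e-01])) [[411.86153547   0.         320.42036679]
 [  0.         411.86153547 198.63900016]
 [  0.           0.           1.        ]]
side (array([ 0.10767263, -0.65828194,  0.90269797]), array([ 0.3795116 ,  0.64823968, -0.66011837])) [[503.08298459   0.         319.30314699]
 [  0.         503.08298459 197.70776088]
 [  0.           0.           1.        ]]
{'time_s': 0.1, 'q': array([ 1.06968533e+00,  1.81465033e-01,  1.60788498e+00,  1.49156178e-05,
        1.35378368e+00, -2.06313570e-01]), 'dq': array([-1.15573057e-04,  8.95187315e-05, -2.36569184e-03, -2.59898290e-03,
       -1.92862726e-03,  2.44237616e-04]), 'joint_efforts': array([ 1.40998378e-03, -4.45884705e+01, -3.52237916e+01, -9.88945135e-05,
        4.10583030e-03,  5.45154262e-05]), 'eef_pos': array([0.16681529, 0.54977054, 0.23048633]), 'eef_rot': array([-2.73724840e-04,  1.46867105e-01,  9.89155933e-01, -7.20295284e-04]), 'wrist_force': array([ 0.13193998, -1.18876976,  0.27591719]), 'torque': array([-0.02545337, -0.01975024,  0.00243014]), 'grasp_force': 0.0, 'opening': 1.0043438545741608}
```

View pics/top0.png

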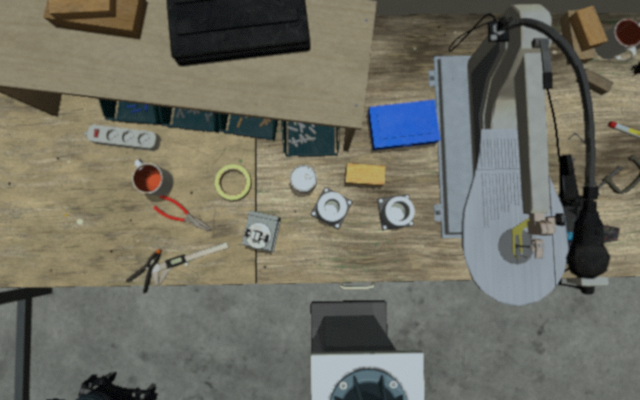

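View pics/side0.png

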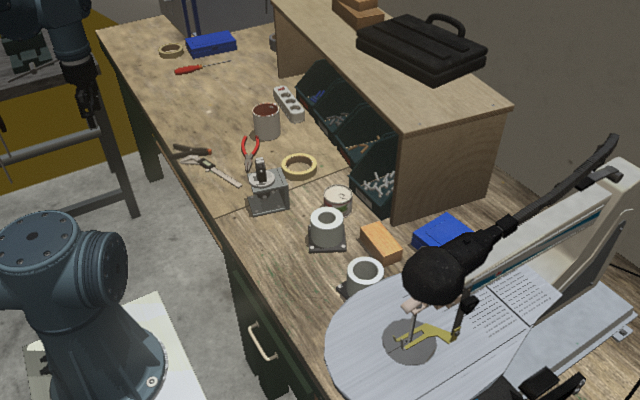

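The top view shows the stand with the gauge near (258,232), the bushings at (332,207) and (398,211), the tin at (303,179), the block at (365,175) and the tape roll at (233,182). The side view shows the stand at (265,185) and the bushings at (326,228) and (365,275). I'll enlarge both.

```bash
python3 - <<'E'
from h import *
a=cv2.imread('pics/top0.png')[150:270,225:425];b=cv2.imread('pics/side0.png')[145:305,225:405]
cv2.imwrite('pics/tc.png',cv2.resize(a,None,fx=4,fy=4,interpolation=cv2.INTER_CUBIC))
cv2.imwrite('pics/sc.png',cv2.resize(b,None,fx=3.7,fy=3.7,interpolation=cv2.INTER_CUBIC))
E
```

```text
(no output)
```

View pics/tc.png

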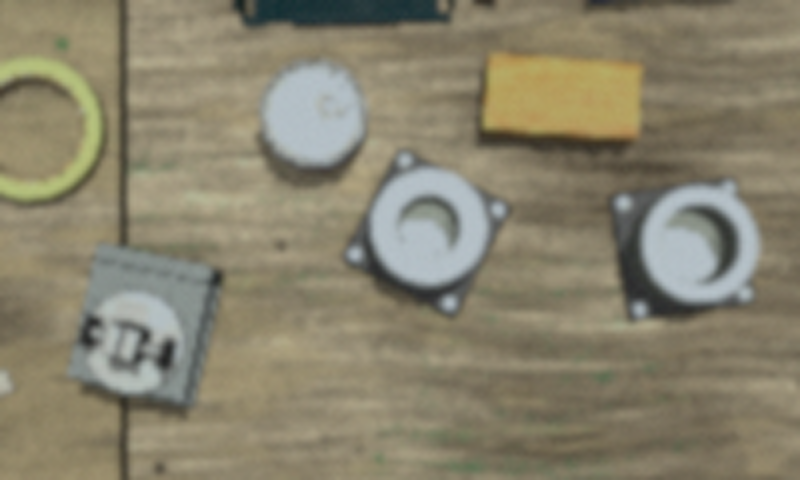

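View pics/sc.png

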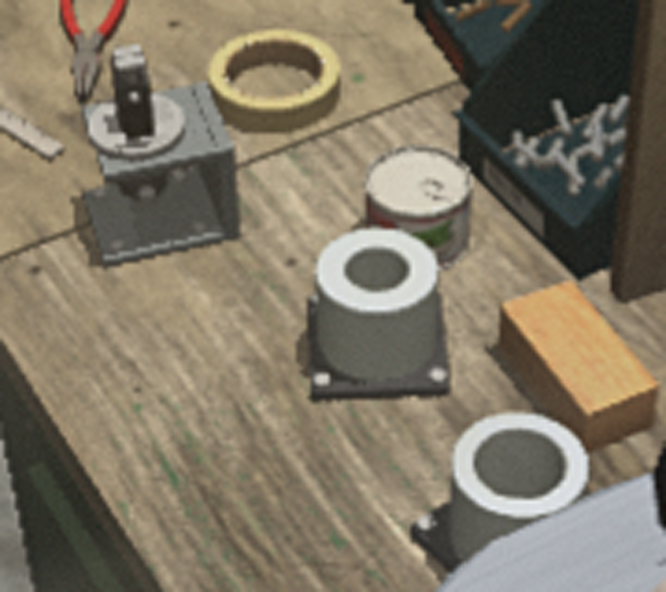

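The top crop shows the narrow bushing as the middle one: rim centre at about (430,227), inner bore about 60 px against 85 px for the right one. The gauge flange is centred near (135,343), and its pads run from (92,333) to (167,352). In the side crop the narrow rim centre is (377,270) and the flange centre is near (137,125).

```bash
python3 - <<'E'
from h import *
T=lambda u,v:(225+(u+.5)/4-.5,150+(v+.5)/4-.5)
S=lambda u,v:(225+(u+.5)/3.7-.5,145+(v+.5)/3.7-.5)
print('narrow',tri(T(430,227),S(377,270)),onz('top',T(430,227),.075),onz('side',S(377,270),.075))
print('wide',tri(T(699,244),S(520,465)))
print('flange',tri(T(135,343),S(137,125)),onz('top',T(135,343),.093),onz('side',S(137,125),.093))
c=[onz('top',T(*p),.085)[:2] for p in((97,245),(218,272),(188,408),(70,378))]
print('plate',np.round(c,4),np.mean(c,0),[np.linalg.norm(c[i]-c[i-1]) for i in range(4)])
for i in range(4): d=c[i]-c[i-1];print(np.degrees(np.arctan2(d[1],d[0])))
print('pads',[onz('top',T(*p),.131) for p in((92,333),(167,352))])
print('button side',tri(T(127,345),S(128,55)))
# bright-contour ellipse fits
for n,c in(('top',T(430,227)),('side',S(377,270)),('top',T(135,343)),('side',S(137,125))):
    im=cv2.cvtColor(cv2.imread(f'pics/{n}0.png'),6);x,y=map(int,c);w=30
    p=im[y-w:y+w,x-w:x+w];p=cv2.resize(p,None,fx=4,fy=4,interpolation=cv2.INTER_CUBIC)
    for th in(150,170,190):
        k,_=cv2.findContours((p>th).astype(np.uint8),0,1)
        k=[q for q in k if cv2.contourArea(q)>2500]
        for q in k:
            e=cv2.fitEllipse(cv2.convexHull(q));cc=(x-w+(e[0][0]+.5)/4-.5,y-w+(e[0][1]+.5)/4-.5)
            print(n,th,np.round(cc,2),np.round(c,2),np.round(e[1],1)/4,onz(n,cc,.075 if c[0]>290 else .093)[:2])
E
```

```text
narrow (array([0.5647792 , 0.09253938, 0.07377384]), np.float64(0.0002696010975411278)) [0.56481819 0.09251363 0.075     ] [0.56397852 0.09148177 0.075     ]
wide (array([ 0.55015136, -0.09066283,  0.07174732]), np.float64(7.532020739263825e-05))
flange (array([0.48993833, 0.29111527, 0.09023387]), np.float64(0.00017822037822041935)) [0.48986055 0.29073818 0.093     ] [0.48871461 0.28783906 0.093     ]
plate [[0.556  0.3172]
 [0.5364 0.2359]
 [0.446  0.2568]
 [0.4673 0.3356]] [0.50142867 0.28635523] [np.float64(0.09064225316690494), np.float64(0.0836525053399547), np.float64(0.0928119931679308), np.float64(0.0816309032874343)]
-11.719282635001148
-103.56020709320059
166.9708662275785
74.88664925136038
pads [array([0.49678083, 0.31264563, 0.131     ]), array([0.48378869, 0.2645181 , 0.131     ])]
button side (array([0.48816844, 0.28682516, 0.15444797]), np.float64(0.001308360491484307))
top 150 [331.95 205.86] [332.12 206.38] [28.7 29.1] [0.56622445 0.09296239]
top 150 [309.09 177.89] [332.12 206.38] [15.15  28.325] [0.64396311 0.15388765]
top 170 [331.89 206.01] [332.12 206.38] [27.7   27.825] [0.56583346 0.0931293 ]
side 150 [330.38 192.18] [326.53 217.61] [20.5 44.1] [0.6213703  0.16645571]
side 150 [317.67 207.41] [326.53 217.61] [32.825 56.8  ] [0.5645104  0.13392733]
side 170 [326.2  217.45] [326.53 217.61] [22.5  33.25] [0.56360352 0.09237555]
side 170 [337.51 194.01] [326.53 217.61] [16.625 26.825] [0.63292259 0.15093894]
side 190 [326.32 217.46] [326.53 217.61] [22.075 32.45 ] [0.56382   0.0921796]
side 190 [337.56 194.1 ] [326.53 217.61] [16.125 25.825] [0.63286728 0.15057973]
top 150 [257.95 234.82] [258.38 235.38] [24.875 25.7  ] [0.49136091 0.29186144]
```

```bash
cat >> h.py <<'E'
from scipy.spatial.transform import Rotation as Ro
def pose():
    o=sensors.get_obs();q=o['eef_rot'];return o,np.array(o['eef_pos']),Ro.from_quat([q[1],q[2],q[3],q[0]])
def yaw(R): y=R.as_matrix()[:,1];return np.degrees(np.arctan2(y[1],y[0]))
def plan(*targets):
    "targets (x,y,z,yawdeg of tool y)"
    o,p,R=pose();print('at',p.round(4),'yaw',yaw(R).round(2),'t',o['time_s'],'F',o['wrist_force'].round(1),'open',round(o['opening'],3),'q',o['q'].round(2))
    for t in targets:
        a=np.radians(t[3]);y=np.array([np.cos(a),np.sin(a),0]);z=np.array([0,0,-1.]);M=np.c_[np.cross(y,z),y,z]
        print((R.inv().apply(np.array(t[:3])-p)*1000).round(1),(R.inv()*Ro.from_matrix(M)).as_rotvec().round(3))
E
python3 -c "
from h import *
plan((.4895,.2893,.22,75.5),(.4895,.2893,.1,75.5))"
```

```text
at [0.1668 0.5498 0.2305] yaw 73.11 t 0.1 F [ 0.1 -1.2  0.3] open 1.004 q [ 1.07  0.18  1.61  0.    1.35 -0.21]
[-384.4 -155.5   10.6] [-0.001 -0.    -0.042]
[-384.5 -155.3  130.6] [-0.001 -0.    -0.042]
```

Request:
carry_out --deltas "-50 -20 0 0 0 0 0; -105 -43 0 -0.001 0 -0.02 0; -160 -65 3 -0.001 0 -0.042 0; -215 -87 5 -0.001 0 -0.042 0; -270 -109 7 -0.001 0 -0.042 0; -325 -131 9 -0.001 0 -0.042 0; -365 -148 10.6 -0.001 0 -0.042 0; -384.4 -155.5 10.6 -0.001 0 -0.042 0; -384.4 -155.5 10.6 -0.001 0 -0.042 0; -384.4 -155.5 10.6 -0.001 0 -0.042 0"

```text
time_s: 1.35
eef_pos: [0.4886, 0.2907, 0.2205]
eef_rot: [-0.0, 0.126, 0.992, 0.001]
wrist_force: [-0.5, 0.1, 0.5]
opening: 1.001
grasp_force: 0.0
```

```bash
python3 -c "
from h import *
plan((.4895,.2893,.15,75.5),(.4895,.2893,.1,75.5))
a=vision.camera('top')[180:280,200:320];b=vision.camera('side')[100:220,200:330]
cv2.imwrite('pics/c2.png',np.hstack([cv2.resize(a,(400,400)),cv2.resize(b,(400,400))]))"
```

```text
at [0.4886 0.2907 0.2205] yaw 75.57 t 1.35 F [-0.5  0.1  0.5] open 1.001 q [ 0.33  0.18  1.63  0.    1.33 -0.99]
[-1.3 -1.2 70.5] [ 0.001 -0.001  0.001]
[ -1.4  -1.2 120.5] [ 0.001 -0.001  0.001]
```

View pics/c2.png

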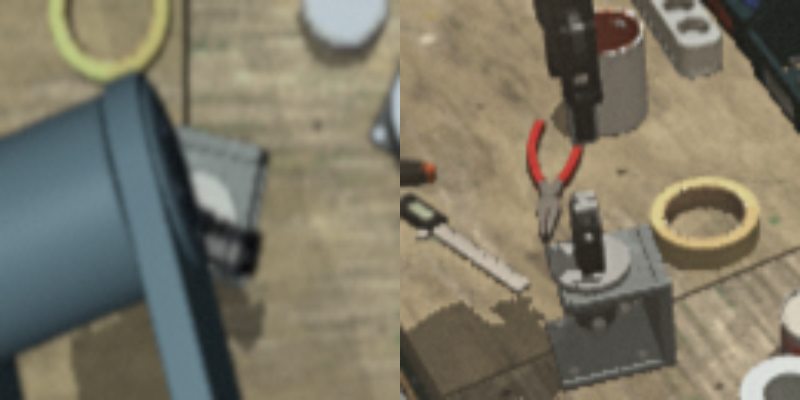

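The side view shows the finger at about (587,120), straight above the gauge at (587,230). I'll descend and squeeze.

Request:
carry_out --deltas "-1 -1 20 0 0 0 0; -1 -1 50 0 0 0 0; -1 -1 80 0 0 0 0; -1 -1 105 0 0 0 0; -1 -1 120 0 0 0 0; -1 -1 120 0 0 0 0.3; -1 -1 120 0 0 0 0.5; -1 -1 120 0 0 0 1; -1 -1 120 0 0 0 1; -1 -1 120 0 0 0 1; -1 -1 120 0 0 0 1; -1 -1 120 0 0 0 1"

```text
time_s: 2.95
eef_pos: [0.4922, 0.2895, 0.1036]
eef_rot: [0.002, 0.126, 0.992, 0.002]
wrist_force: [-2.2, 1.8, 10.5]
opening: 0.343
grasp_force: 61.1
```

```bash
python3 -c "
from h import *
c,s=np.cos(np.radians(14)),np.sin(np.radians(14))
o,p,R=pose();x,y,z=p
plan((x,y,z+.005,75.5),(x-.085*c,y+.085*s,z+.005,75.5),(x-.085*c,y+.085*s,z+.1,75.5));print(o['grasp_force'],o['opening']*85)"
```

```text
at [0.4922 0.2895 0.1036] yaw 75.51 t 2.95 F [-2.2  1.8 10.5] open 0.343 q [ 0.32  0.32  1.72  0.    1.1  -1.  ]
[-0.  0. -5.] [0.004 0.004 0.   ]
[85.  -0.7 -5.3] [0.004 0.004 0.   ]
[  84.6   -0.3 -100.3] [0.004 0.004 0.   ]
61.13462805747986 29.134382776318176
```

Request:
carry_out --deltas "0 0 -4 0 0 0 1; 0 0 -7 0 0 0 1; 0 0 -8 0 0 0 1; 0 0 -8 0 0 0 1"

```text
time_s: 3.45
eef_pos: [0.4902, 0.2885, 0.1083]
eef_rot: [-0.0, 0.126, 0.992, 0.0]
wrist_force: [0.1, -0.6, -4.7]
opening: 0.342
grasp_force: 59.7
```

```bash
python3 -c "
from h import *
plan((.49,.289,.1,75.5))
b=vision.camera('side')[130:220,220:320]
cv2.imwrite('pics/c3.png',cv2.resize(b,(660,594),interpolation=2))"
```

```text
at [0.4902 0.2885 0.1083] yaw 75.51 t 3.45 F [ 0.1 -0.6 -4.7] open 0.342 q [ 0.32  0.31  1.72  0.    1.11 -1.  ]
[0.3 0.5 8.3] [ 0.001 -0.001  0.   ]
```

View pics/c3.png

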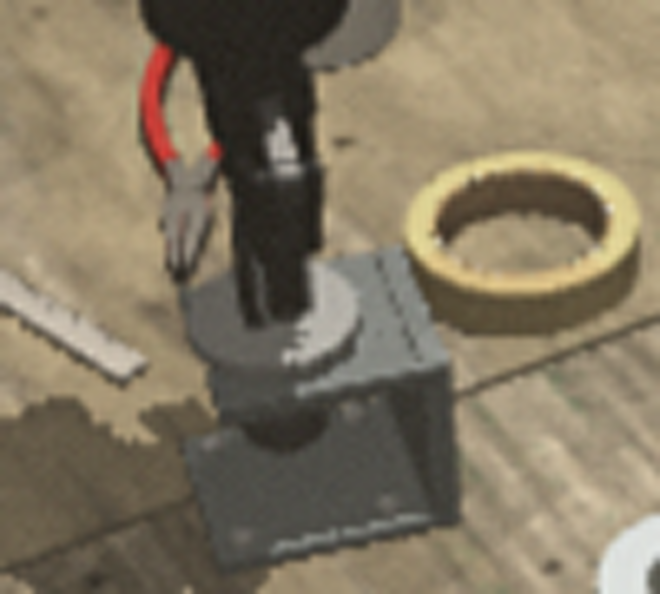

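The gauge is lifted about 5 mm: flange at (275,315), with a gap above the plate. Force is −4.7 N, consistent with its weight. Next I'll draw it out along −x of the stand and raise it.

Request:
carry_out --deltas "12 0 0 0 0 0 1; 30 0 0 0 0 0 1; 50 0 0 0 0 0 1; 70 0 0 0 0 0 1; 85 0 0 0 0 0 1; 88 0 -20 0 0 0 1; 88 0 -50 0 0 0 1; 88 0 -75 0 0 0 1; 88 0 -90 0 0 0 1; 88 0 -90 0 0 0 1"

```text
time_s: 4.75
eef_pos: [0.4056, 0.311, 0.1997]
eef_rot: [0.001, 0.126, 0.992, 0.001]
wrist_force: [-0.2, 0.9, -4.1]
opening: 0.341
grasp_force: 60.2
```

```bash
python3 -c "
from h import *
plan((.565,.0925,.2,75.5),(.565,.0925,.1,75.5))"
```

```text
at [0.4056 0.311  0.1997] yaw 75.53 t 4.75 F [-0.2  0.9 -4.1] open 0.341 q [ 0.42  0.07  1.8   0.    1.27 -0.9 ]
[-208.9 -171.7   -0.3] [0.003 0.002 0.   ]
[-208.7 -172.    99.7] [0.003 0.002 0.   ]
```

Request:
carry_out --deltas "-25 -20 0 0 0 0 1; -65 -53 0 0 0 0 1; -105 -86 0 0 0 0 1; -145 -119 0 0 0 0 1; -180 -148 0 0 0 0 1; -200 -164 0 0 0 0 1; -209 -172 0 0 0 0 1; -209 -172 0 0 0 0 1; -209 -172 0 0 0 0 1; -209 -172 0 0 0 0 1"

```text
time_s: 6.0
eef_pos: [0.564, 0.0929, 0.1986]
eef_rot: [-0.0, 0.125, 0.992, 0.001]
wrist_force: [-0.5, 0.3, -5.0]
opening: 0.343
grasp_force: 60.3
```

```bash
python3 -c "
from h import *
plan((.565,.0925,.2,75.5))
T=vision.camera('top');S=vision.camera('side')
a=T[160:240,280:400];b=S[120:260,270:390]
cv2.imwrite('pics/c4.png',np.hstack([cv2.resize(a,(390,260),interpolation=2)[:,:],np.zeros((260,0,3),np.uint8)]) if 0 else cv2.resize(b,(514,600),interpolation=2))
cv2.imwrite('pics/s4.png',S)"
```

```text
at [0.564  0.0929 0.1986] yaw 75.61 t 6.0 F [-0.5  0.3 -5. ] open 0.343 q [-0.04  0.2   1.65  0.    1.29 -1.36]
[-1.1 -0.1 -1.4] [ 0.001 -0.     0.002]
```

View pics/c4.png

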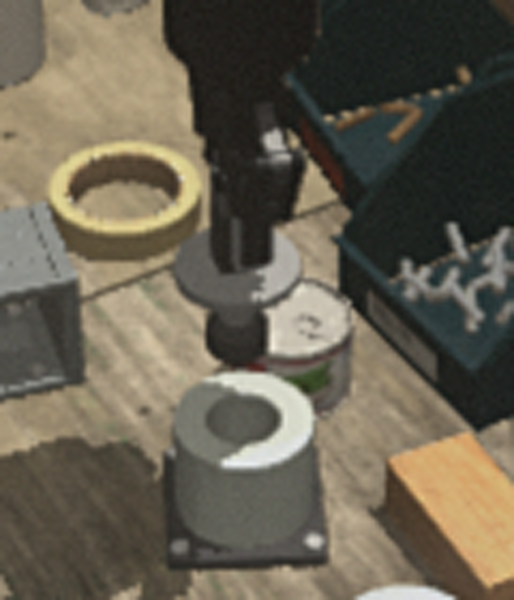

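The side crop shows the gauge hanging over the narrow bushing. Flange spans u 174–302, head 207–268, rim 173–314 and bore 205–282. I'll compare these with the projections to get the gauge's offset along the image.

```bash
python3 - <<'E'
from h import *
f=514/120
C=lambda P:((proj('side',P)-[270,120]+.5)*f-.5).round(1)
a=np.linspace(0,2*np.pi,200)
circ=lambda c,r,z:np.c_[c[0]+r*np.cos(a),c[1]+r*np.sin(a),0*a+z]
def ext(P): u=C(P);return u.min(0),u.max(0)
print('rim',ext(circ((.565,.0925),.04,.075)),'bore',ext(circ((.565,.0925),.021,.075)))
g=(.564,.0929)
print('flange',ext(np.r_[circ(g,.034,.180),circ(g,.034,.188)]),'head',ext(np.r_[circ(g,.0175,.152),circ(g,.0175,.13)]))
p=np.array([.564,.0929,.15]);print(C(p),C(p+[.01,0,0]),C(p+[0,.01,0]),C(p+[0,0,.01]))
E
```

```text
rim (array([172.9, 370.2]), array([315.9, 468.3])) bore (array([206.9, 392.6]), array([281.9, 444.1]))
flange (array([177. , 221.6]), array([306.5, 315.2])) head (array([209.3, 292.7]), array([274.6, 366. ]))
[[242.  316.5]] [[257.8 310.1]] [[232.3 306.2]] [[241.9 302.3]]
```

Request:
carry_out --deltas "-3 0 5 0 0 0 1; -3 0 20 0 0 0 1; -3 0 35 0 0 0 1; -3 0 45 0 0 0 1; -3 0 52 0 0 0 1; -3 0 58 0 0 0 1; -3 0 62 0 0 0 1; -3 0 62 0 0 0 1"

```text
time_s: 7.1
eef_pos: [0.5674, 0.0911, 0.1364]
eef_rot: [-0.0, 0.126, 0.992, 0.0]
wrist_force: [0.9, -0.3, -4.0]
opening: 0.341
grasp_force: 60.3
```

```bash
python3 -c "
from h import *
plan((.567,.092,.0936,75.5))"
```

```text
at [0.5674 0.0911 0.1364] yaw 75.52 t 7.1 F [ 0.9 -0.3 -4. ] open 0.341 q [-0.05  0.28  1.69  0.    1.17 -1.37]
[ 0.6  0.8 42.8] [ 0.001 -0.     0.   ]
```

Request:
carry_out --deltas "0.5 0.5 8 0 0 0 1; 0.5 0.5 16 0 0 0 1; 0.5 0.5 24 0 0 0 1; 0.5 0.5 31 0 0 0 1; 0.5 0.5 37 0 0 0 1; 0.5 0.5 41 0 0 0 1; 0.5 0.5 43 0 0 0 1; 0.5 0.5 43 0 0 0 1"

```text
time_s: 8.1
eef_pos: [0.5674, 0.0917, 0.0938]
eef_rot: [0.0, 0.126, 0.992, 0.001]
wrist_force: [-0.3, 0.1, -3.7]
opening: 0.336
grasp_force: 60.3
```

Request:
carry_out --deltas "0 0 1 0 0 0 1; 0 0 2 0 0 0 1; 0 0 2 0 0 0 1; 0 0 2 0 0 0 1"

```text
time_s: 8.6
eef_pos: [0.5676, 0.0917, 0.0936]
eef_rot: [0.001, 0.126, 0.992, 0.0]
wrist_force: [-7.0, -0.2, 11.8]
opening: 0.339
grasp_force: 64.0
```

Request:
carry_out --deltas "0 0 -1 0 0 0 1; 0 0 -1 0 0 0 0.5; 0 0 -1 0 0 0 0; 0 0 -1 0 0 0 0; 0 0 -1 0 0 0 0; 0 0 -15 0 0 0 0; 0 0 -40 0 0 0 0; 0 0 -70 0 0 0 0; 0 0 -85 0 0 0 0; 0 0 -85 0 0 0 0.5; 0 0 -85 0 0 0 1; 0 0 -85 0 0 0 1"

```text
time_s: 10.1
eef_pos: [0.5663, 0.0916, 0.1751]
eef_rot: [-0.001, 0.126, 0.992, 0.0]
wrist_force: [-0.7, 0.5, -0.1]
opening: 0.377
grasp_force: 0.0
```

```bash
python3 -c "
from h import *
plan((.567,.092,.16,75.5),(.5655,.092,.16,75.5))
S=vision.camera('side');f=6
cv2.imwrite('pics/c5.png',cv2.resize(S[160:250,280:370],None,fx=f,fy=f,interpolation=2))
C=lambda P:((proj('side',P)-[280,160]+.5)*f-.5).round(1)
print(C([[.5655,.0925,.15],[.5655,.0925,.083],[.5655,.0925,.075]]))"
```

```text
at [0.5663 0.0916 0.1751] yaw 75.51 t 10.1 F [-0.7  0.5 -0.1] open 0.377 q [-0.05  0.23  1.66  0.    1.25 -1.37]
[-0.7  0.5 15.1] [ 0.    -0.002  0.   ]
[ 0.8  0.1 15.1] [ 0.    -0.002  0.   ]
[[283.  202.8]
 [283.5 330.6]
 [283.6 345.3]]
```

View pics/c5.png

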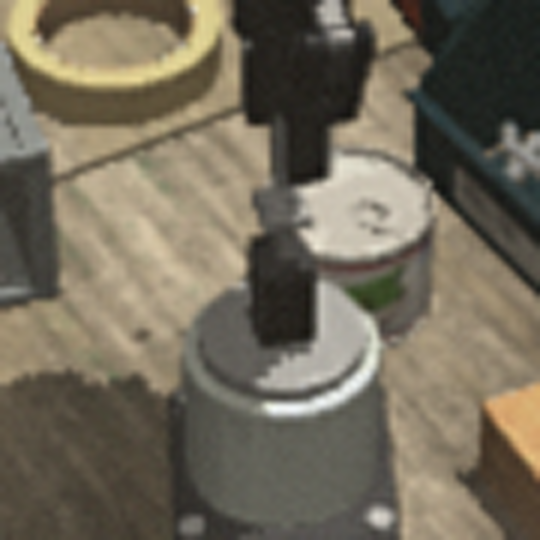

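The gauge sits upright in the narrow bore, flange at (286,335) on the rim and button top at about (281,203). I'll finish closing the fingers and press.

Request:
carry_out --deltas "0.8 0.5 0 0 0 0 1; 0.8 0.5 0 0 0 0 1; 0.8 0.5 0 0 0 0 1; 0.8 0.5 10 0 0 0 1; 0.8 0.5 18 0 0 0 1; 0.8 0.5 22 0 0 0 1; 0.8 0.5 25 0 0 0 1; 0.8 0.5 28 0 0 0 1; 0.8 0.5 28 0 0 0 1"

```text
time_s: 11.28
eef_pos: [0.5667, 0.0923, 0.1488]
eef_rot: [0.0, 0.126, 0.992, 0.001]
wrist_force: [0.5, -0.5, -0.6]
opening: 0.002
grasp_force: 0.1
```

Request:
carry_out --deltas "0 0 2 0 0 0 1; 0 0 4 0 0 0 1; 0 0 6 0 0 0 1; 0 0 6 0 0 0 1"

```text
time_s: 11.78
eef_pos: [0.5668, 0.0924, 0.1432]
eef_rot: [0.001, 0.126, 0.992, 0.001]
wrist_force: [-2.8, -0.4, 6.6]
opening: 0.002
grasp_force: 3.6
```

Request:
carry_out --deltas "0 0 2 0 0 0 1; 0 0 4 0 0 0 1; 0 0 5 0 0 0 1; 0 0 5 0 0 0 1; 0 0 5 0 0 0 1"

```text
time_s: 12.4
eef_pos: [0.5669, 0.0924, 0.1388]
eef_rot: [0.001, 0.126, 0.992, 0.001]
wrist_force: [-3.8, -0.6, 9.6]
opening: 0.005
grasp_force: 4.9
```

Request:
carry_out --deltas "0 0 -15 0 0 0 1; 0 0 -40 0 0 0 1; 0 0 -60 0 0 0.18 0.5; 0 0 -62 0 0 0.36 0; 0 0 -62 0 0 0.54 0; 0 0 -62 0 0 0.72 0; 0 0 -62 0 0 0.9 0; 0 0 -62 0 0 1.08 0; 0 0 -62 0 0 1.26 0; 0 0 -62 0 0 1.44 0; 0 0 -62 0 0 1.571 0; 0 0 -62 0 0 1.571 0"

```text
time_s: 13.9
eef_pos: [0.5663, 0.0923, 0.1992]
eef_rot: [-0.0, 0.79, 0.613, 0.0]
wrist_force: [-0.6, -0.0, -0.4]
opening: 1.004
grasp_force: 0.0
```

```bash
python3 -c "
from h import *
plan((.5655,.0925,.12,-14.5),(.5655,.0925,.0885,-14.5))
S=vision.camera('side');f=6
cv2.imwrite('pics/c6.png',cv2.resize(S[170:240,280:370],None,fx=f,fy=f,interpolation=2))"
```

```text
at [0.5663 0.0923 0.1992] yaw -14.43 t 13.9 F [-0.6 -0.  -0.4] open 1.004 q [-0.05  0.21  1.64  0.    1.29  0.21]
[-0.1 -0.8 79.2] [-0.    -0.001  0.001]
[-1.000e-01 -8.000e-01  1.107e+02] [-0.    -0.001  0.001]
```

View pics/c6.png

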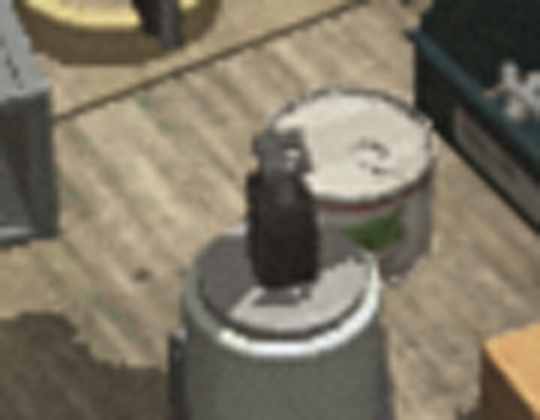

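The gauge stands upright in the bore, flange at (286,285), button lower than before. Now I'll grip the plain ±x faces.

Request:
carry_out --deltas "0 -0.8 20 0 0 0 0; 0 -0.8 50 0 0 0 0; 0 -0.8 80 0 0 0 0; 0 -0.8 100 0 0 0 0; 0 -0.8 110 0 0 0 0; 0 -0.8 110 0 0 0 0.4; 0 -0.8 110 0 0 0 0.6; 0 -0.8 110 0 0 0 1; 0 -0.8 110 0 0 0 1; 0 -0.8 110 0 0 0 1; 0 -0.8 110 0 0 0 1; 0 -0.8 110 0 0 0 1"

```text
time_s: 15.45
eef_pos: [0.566, 0.0926, 0.0906]
eef_rot: [-0.0, 0.791, 0.612, 0.001]
wrist_force: [-3.5, -0.5, 5.5]
opening: 0.272
grasp_force: 59.8
```

Request:
carry_out --deltas "0 0 -3 0 0 0 1; 0 0 -8 0 0 0 1; 0 0 -16 0 0 0 1; 0 0 -26 0 0 0 1; 0 0 -38 0 0 0 1; 0 0 -50 0 0 0 1; 0 0 -65 0 0 0 1; 0 0 -85 0 0 0 1; 0 0 -105 0 0 0 1; 0 0 -112 0 0 0 1; 0 0 -112 0 0 0 1; 0 0 -112 0 0 0 1"

```text
time_s: 16.95
eef_pos: [0.5651, 0.0925, 0.2006]
eef_rot: [-0.001, 0.791, 0.612, -0.0]
wrist_force: [0.3, 0.4, -4.7]
opening: 0.275
grasp_force: 59.3
```

```bash
python3 -c "
from h import *
plan((.4056,.311,.2,-14.5))
S=vision.camera('side');f=6;cv2.imwrite('pics/s7.png',S)
cv2.imwrite('pics/c7.png',cv2.resize(S[130:230,280:370],None,fx=f,fy=f,interpolation=2))
C=lambda P:((proj('side',P)-[280,130]+.5)*f-.5).round(1)
o,p,R=pose()
a=np.linspace(0,2*np.pi,200);h=p-[0,0,.0156]
for r,z in((.034,0),(.034,.008),(.0175,-.028),(.0175,-.05)): u=C(h+np.c_[r*np.cos(a),r*np.sin(a),0*a+z]);print(u.min(0),u.max(0))
d=np.array([np.cos(np.radians(75.5)),np.sin(np.radians(75.5)),0])
print('tips',[C(h+[0,0,-.042]+s*d*.021) for s in(1,-1)])"
```

```text
at [0.5651 0.0925 0.2006] yaw -14.5 t 16.95 F [ 0.3  0.4 -4.7] open 0.275 q [-0.05  0.2   1.64  0.    1.3   0.21]
[ 171.7 -209.1    1. ] [-0.002 -0.001  0.   ]
[191.2 256.8] [372.2 371.4]
[190.7 240.4] [372.5 354.7]
[236.1 340.3] [327.7 399.6]
[236.8 383.6] [327.3 443.1]
tips [array([[266.3, 363.7]]), array([[298.2, 431.9]])]
```

View pics/c7.png

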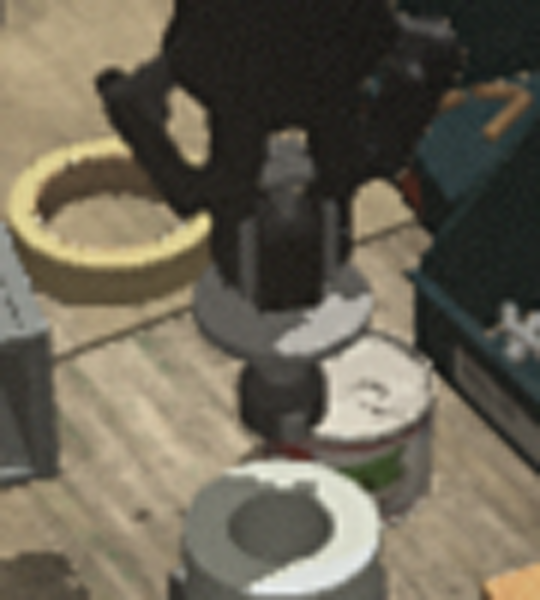

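The gauge is out, upright and straight in the grip: flange 194–371, head 240–326, tip at (292,425), all matching the projections. I'll carry it to the front of the notch.

Request:
carry_out --deltas "20 -25 0 0 0 0 1; 52 -65 0 0 0 0 1; 85 -105 0 0 0 0 1; 118 -146 0 0 0 0 1; 146 -181 0 0 0 0 1; 162 -202 0 0 0 0 1; 170 -211 0 0 0 0 1; 170 -211 10 0 0 0 1; 170 -211 40 0 0 0 1; 170 -211 70 0 0 0 1; 170 -211 88 0 0 0 1; 170 -211 88 0 0 0 1"

```text
time_s: 18.5
eef_pos: [0.4032, 0.3082, 0.1114]
eef_rot: [-0.001, 0.791, 0.612, -0.002]
wrist_force: [-0.8, 0.6, -3.7]
opening: 0.272
grasp_force: 59.5
```

```bash
python3 -c "
from h import *
plan((.4034,.3095,.1056,-13.8),(.489,.289,.1056,-13.8),(.489,.289,.1006,-13.8))
S=vision.camera('side');f=6
cv2.imwrite('pics/c8.png',cv2.resize(S[120:220,210:320],None,fx=f,fy=f,interpolation=2))
C=lambda P:((proj('side',P)-[210,120]+.5)*f-.5).round(1)
o,p,R=pose()
a=np.linspace(0,2*np.pi,200);h=p-[0,0,.0156]
for r,z in((.034,0),(.034,.008),(.0175,-.028),(.0175,-.05)): u=C(h+np.c_[r*np.cos(a),r*np.sin(a),0*a+z]);print(u.min(0),u.max(0))"
```

```text
at [0.4032 0.3082 0.1114] yaw -14.59 t 18.5 F [-0.8  0.6 -3.7] open 0.272 q [0.42 0.18 1.87 0.   1.09 0.67]
[ 1.3 -0.2  5.8] [-0.003  0.002 -0.014]
[ 3.  87.8  5.5] [-0.003  0.002 -0.014]
[ 3.  87.9 10.5] [-0.003  0.002 -0.014]
[ 28.6 335. ] [190.2 437.5]
[ 25.8 320.4] [188.1 422.7]
[ 77.1 409.4] [159.1 462.5]
[ 84.2 448. ] [165.3 501.2]
```

View pics/c8.png

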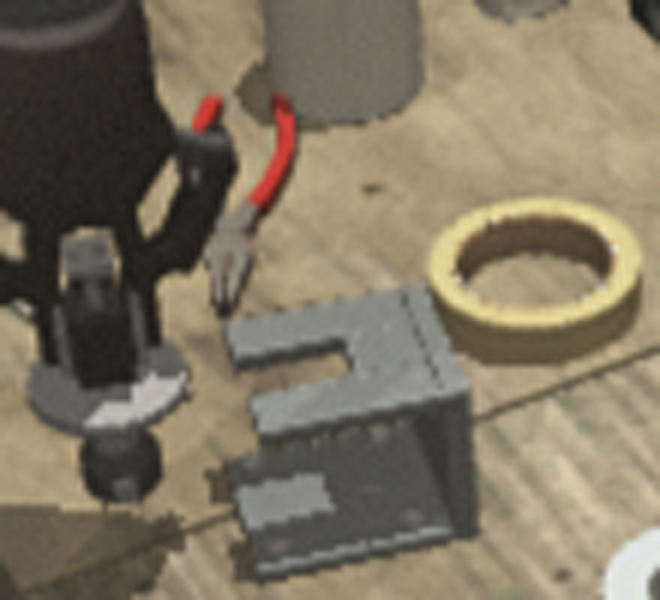

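The empty notch is now clearly visible. Inner edges run from (232,350) to (345,338) and from (250,396) to (353,374). I'll locate it.

```bash
python3 - <<'E'
from h import *
q=lambda u,v:onz('side',(210+(u+.5)/6-.5,120+(v+.5)/6-.5),.085)[:2]
A,B,C_,D=q(232,350),q(345,338),q(250,396),q(353,376)
print(np.round([A,B,C_,D],4));n=np.linalg.norm
print('width front',n(A-C_),'end',n(B-D))
for a,b in((A,B),(C_,D)): d=b-a;print(np.degrees(np.arctan2(d[1],d[0])),n(d))
E1=(B+D)/2;F=(A+C_)/2;x=(E1-F)/n(E1-F);print('axis',np.degrees(np.arctan2(x[1],x[0])),n(E1-F))
for y in(-12.4,-13.5,-15): x=np.array([np.cos(np.radians(y)),np.sin(np.radians(y))]);print(y,E1-.014*x,F+.034*x)
E
```

```text
[[0.4636 0.3176]
 [0.5091 0.2991]
 [0.457  0.2849]
 [0.5004 0.2738]]
width front 0.033328740442395366 end 0.026779513016247845
-22.07684879296207 0.04914930563891187
-14.364771813762683 0.04485684983302078
axis -18.397148305628736 0.04689689293317584
-12.4 [0.49110075 0.28945024] [0.49348094 0.29394369]
-13.5 [0.49116098 0.28971218] [0.49333466 0.29330755]
-15 [0.4912512  0.29006741] [0.49311556 0.29244484]
```

Request:
carry_out --deltas "3 1 3 0 0 0 1; 3 8 6 0 0 0 1; 3 18 6 0 0 0 1; 3.2 30 6 0 0 0 1; 3.3 42 6 0 0 0 1; 3.4 54 6 0 0 0 1; 3.5 66 6 0 0 0 1; 3.6 77 6 0 0 0 1; 3.7 85 6 0 0 0 1; 3.7 89 6 0 0 0 1; 3.7 89 6 0 0 0 1"

```text
time_s: 19.92
eef_pos: [0.4911, 0.2912, 0.1076]
eef_rot: [-0.0, 0.791, 0.612, 0.0]
wrist_force: [-0.1, -0.1, -3.6]
opening: 0.272
grasp_force: 59.7
```

```bash
python3 -c "
from h import *
plan((.4905,.2893,.1006,-14))"
```

```text
at [0.4911 0.2912 0.1076] yaw -14.51 t 19.925 F [-0.1 -0.1 -3.6] open 0.272 q [0.33 0.31 1.72 0.   1.11 0.58]
[-2.  -0.1  7. ] [-0.    -0.001 -0.009]
```

Request:
carry_out --deltas "-1.5 0 0 0 0 0 1; -1.5 0 3 0 0 0 1; -1.5 0 5.5 0 0 0 1; -1.5 0 7 0 0 0 1; -1.5 0 7 0 0 0 1; -1.5 0 7 0 0 0 1"

```text
time_s: 20.68
eef_pos: [0.4907, 0.2899, 0.1007]
eef_rot: [-0.0, 0.791, 0.612, 0.0]
wrist_force: [0.0, 0.8, -5.1]
opening: 0.278
grasp_force: 59.7
```

Request:
carry_out --deltas "0 0 0.5 0 0 0 1; 0 0 1 0 0 0 1; 0 0 1 0 0 0 1; 0 0 1 0 0 0 1"

```text
time_s: 21.18
eef_pos: [0.4907, 0.2899, 0.1006]
eef_rot: [-0.0, 0.791, 0.612, 0.0]
wrist_force: [-5.0, -2.5, 5.0]
opening: 0.271
grasp_force: 61.1
```

Request:
carry_out --deltas "0 0 -0.5 0 0 0 1; 0 0 -0.5 0 0 0 0.5; 0 0 -0.5 0 0 0 0; 0 0 -0.5 0 0 0 0; 0 0 -0.5 0 0 0 0; 0 0 -15 0 0 0 0; 0 0 -45 0 0 0 0; 0 0 -85 0 0 0 0; 0 0 -130 0 0 0 0; 0 0 -150 0 0 0 0; 0 0 -150 0 0 0 0; 0 0 -150 0 0 0 0"

```text
time_s: 22.68
eef_pos: [0.4901, 0.2895, 0.2489]
eef_rot: [-0.0, 0.791, 0.612, -0.0]
wrist_force: [0.0, -0.8, -0.2]
opening: 1.002
grasp_force: 0.0
```

```bash
python3 -c "
from h import *
plan()
S=vision.camera('side')
cv2.imwrite('pics/c9.png',cv2.resize(S[130:260,210:400],None,fx=4.2,fy=4.2,interpolation=2))"
```

```text
at [0.4901 0.2895 0.2489] yaw -14.5 t 22.675 F [ 0.  -0.8 -0.2] open 1.002 q [0.32 0.15 1.6  0.   1.39 0.58]
```

View pics/c9.png

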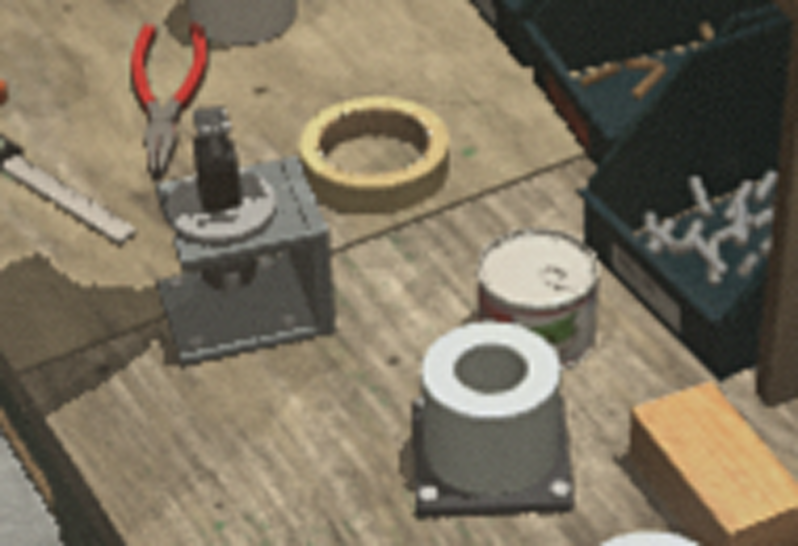

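The gauge stands upright in the notch, flange flat on the plate at about (225,207). The tin, block and tape roll have not moved. Handing in.

```bash
python3 -c "
from h import *
print(ctrl.hand_in())"
```

```text
the job is handed in; nothing more can be done
None
```

I gauged the narrow bore, parked the gauge upright in the stand's notch with its flange on the plate, and handed the job in at about 23 s; no verdict came back, and the lock at 42 mm rests on the button-press forces, not on a direct reading of the plungers.

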